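# Put the spare standoff away and screw the swing-arm cap on the tin

### The arm

A 6-joint arm with a two-finger parallel gripper is mounted at the origin on the work surface. World frame = base frame: x ahead of the robot, y to its left, z up, the work surface at z = 0. Lengths are in m, angles in rad, forces in N, time in s.
With the tool pointing down it reaches from about 0.275 to 0.725 m from the base axis. Payload 5.6 kg.
Tool frame: the origin (TCP) lies at the very end of the fingers, on their centre line; the grasp point (between the pads) lies 19 mm behind it (arm.grasp_offset is the distance from the TCP to the grasp point, in m); z points along the fingers, y is the line along which they close (so a half turn about z gives the same grasp; the last joint's range is limited). The gripper opens to 85 mm and grips with 20 to 120 N. Pads are 22 mm wide; open, the fingers measure 114 mm over their backs; the gripper's body (76 mm by 85 mm) begins 54 mm behind the grasp point. The pads swing forward as they close: fully open they stand 13 mm farther back than shut.
Start: joints at [1.533, 0.255, 0.108, 0, -1.424, -0.285], TCP at [0.174, 0.522, 0.231] pointing down, gripper open.
Joint ranges: [-2.95, 2.95], [-1.21, 1.97], [-1.09, 1.5], [-2.87, 1.71], [-2.94, -0.07], [-3.05, 3.05]. Speed limits (rad/s): [2.57, 2.57, 3.14, 3.14, 3.14, 3.14].

### API

Orientations are given as a rotation vector (axis times angle).
In Python, from rig import arm gives the robot as it stands.
- The arm moves only by the shell command python3 -m inch 'ROWS' [FORCE]. ROWS is JSON, a list of rows, each a list of 7 numbers: the turn, a rotation vector about the tool's x, y, z in units of 180 degrees (1.0 is 180 degrees), then the shift along the tool's x, y, z in units of 4 cm (1.0 is 4 cm), then the opening, from -1 (shut) to 1 (fully open). In form: [[rx, ry, rz, tx, ty, tz, claw], ...]. A call has 1 to 8 rows; each row shifts and turns the commanded pose from where the row before left it, along the tool's axes as they then stand; what a row does not reach is not made up. A row lasts 1/12 s, in which the tool goes at most 41.7 mm and 7.16 degrees, less where a joint would pass 70% of its speed; a pose out of reach is approached as far as the arm can. A call with a number of a shift or a turn outside -1 to 1 is refused whole. A call with a gripper value outside its range is refused whole. The fingers move at their own pace and stop on an object; FORCE is the grip in N (left out, the last holds). Time passes only in rows, so rows that do not move let the fingers close. It gives the time, the measured TCP pose, the force, the opening and the grip force at its end, in the units of the state.
- arm.get_obs(): the state, without advancing time (a new reading comes with each control period).
- arm.grab_frame(name): name is "scene" or "top" or "wrist"; returns a dict with "image" (384x512x3 uint8, red, green, blue), "fx", "fy", "cx", "cy" (pixels), "R" (3x3) and "t" (3): a world point X has camera coordinates R X + t. Camera axes: x right, y down, z forward; pixel columns grow to the right and rows downward; lengths in m; the calibration is good to about 2 mm. A picture is of the moment at which its call begins. There is no depth.
- arm.job_done(): hands the job in; it is judged then, once.
The state is a dict: "t": time; "joints": joint angles; "dq": joint speeds; "tau": joint torques, N m; "tcp_pos": TCP position; "orientation": TCP orientation; "ft_force": force on the tool from outside, world axes, zero at the start; "torque": the same for the moment, N m; "grip_width": finger opening in m; "grip_force": force on a finger pad.
Only numpy, scipy, OpenCV 4.12 (cv2) and the standard library are available. Lean on these libraries where they do the work, as an engineer would, in place of code of your own. Each camera call takes 0.05 s, during which the arm holds its last target. There are 200 camera calls.

### The job

Stand the loose brass standoff upright in the one empty pocket of the tin. Then swing the arm with the captive screw cap over the tin right up to its stop, and push the crossbar round clockwise until the cap is fully home, hand-tight, without clamping or forcing the bar (never more than 80 N on it). Leave the other things on the table where they are.

Things in the scene. Friction and masses are not known exactly. Their poses are not given: they have to be found in the camera images.
- tin: Round aluminium tin, 134 mm outside, 128 mm inside diameter, fixed on a steel foot plate. Origin: on the tin's axis at table height; z up. Tin floor 10 mm, rim 78 mm above the table. An upright post (28 mm thick, top 108 mm above the table) stands on the foot plate at (0, +110 mm) in the tin's frame and carries the swing arm.
- tin_mouth (a point): Centre of the tin's mouth, at rim height (78 mm above the table).
- pivot (a point): Point on the vertical axis of the post about which the swing arm turns, 101 mm above the table, 110 mm from the tin's axis.
- swing_arm (a joint): Angle (rad) of the swing arm about the post: 0 = at its stop, cap exactly over the tin; grows as it swings open, clockwise seen from above, to 2.4. A flat bar 24 mm wide, 97 to 105 mm above the table, always level; stiff, stays where it is left (about 5 N at the cap moves it). The cap hangs from its outer end, 110 mm from the post.
- cap_bar: Crossbar on the captive screw cap: steel, 116 x 12 x 24 mm high. Origin: on the screw's axis at the bar's underside; x along the bar, z up. Turns with the cap. Clockwise from above screws both down, 2.4 mm per rad (about 2 N at the bar's end). Home: origin 111 mm above the table, and it stops hard on its seal. Starts 3 to 4.4 rad from home; which way the bar then points is unknown.
- cap_edge (a point): Middle of the screw cap's underside, on the screw's axis, 38 mm below the bar's underside. The cap hangs under the arm: an aluminium disc 148 mm in diameter and 5.5 mm thick, and below it a round plug 119 mm in diameter and 5.5 mm deep that goes inside the tin's mouth with about 3 mm to spare all round; unless the arm is right at its stop the plug lands on the rim and jams early.
- divider: Three-way sheet divider in the tin, 28 mm high, walls 3 mm thick; origin on the tin's axis on the tin's floor (10 mm above the table). It parts the tin into three pockets; it sits at any yaw. Two pockets hold a standoff, one is empty.
- spare_standoff: The loose brass hex standoff, 26 mm across flats, 30 mm over corners, 60 mm tall, about 0.26 kg, standing on the table outside the tin. Origin: centre of its underside; z up along it; two of its flats face its x axis (both ways), the others every 60 degrees.
- standoff_1: A standoff of the same kind already standing in a pocket of the tin. Origin: centre of its underside.
- standoff_2: A standoff of the same kind already standing in a pocket of the tin. Origin: centre of its underside.
- pocket_a (a point): Middle of the floor of one of the three pockets, 34 mm from the tin's axis (at 0 degrees in the divider's frame).
- pocket_b (a point): Middle of the floor of one of the three pockets, 34 mm from the tin's axis (at 120 degrees in the divider's frame).
- pocket_c (a point): Middle of the floor of one of the three pockets, 34 mm from the tin's axis (at 240 degrees in the divider's frame).
- bit_case: Bystander: green plastic bit index case, 90 x 150 x 41 mm, origin under its centre.
- step_block_1: Bystander: steel step block, 88 x 30 x 60 mm, origin under its centre.
- step_block_2: Bystander: steel step block, 88 x 30 x 60 mm, origin under its centre.
- pusher_block: Bystander: wooden pusher block, 160 x 45 x 42 mm, origin under its centre.
- wrench: Bystander: steel wrench, 170 mm long, lying flat, origin under its middle.
- parallel_bar: Bystander: square steel bar, 120 x 22 x 22 mm, origin under its centre.
Mind the look-alikes: they are no part of the job. What is shaped like the spare_standoff but black or pink is not meant.

How it is judged:
On the way, in this order (a step that is already met when the one before it is completed fails the run):
1. the spare standoff stands upright on the floor of the empty pocket, let go (horizontal distance between spare_standoff and pocket_c below 0.02 m and z of spare_standoff in the frame of divider below 0.004 m and angle between spare_standoff's own z axis and vertical below 0.15 rad and contact force between the fingers and spare_standoff below 0.2 N), for 0.2 s.
2. the cap has been swung over the tin, the arm at its stop, the cap still up (value of joint swing_arm below 0.035 rad and z of cap_bar in the frame of tin above 0.114 m), for 0.1 s.
At the end, for the whole second after the job is handed in: The cap is over the tin (axes within 5 mm) and screwed down to within 0.9 mm of its stop, at rest; the spare standoff stands upright (within 0.15 rad) on the floor of the pocket that was empty, within 20 mm of its middle; the other two still stand so in their own pockets (z of cap_bar in the frame of tin below 0.1119 m and horizontal distance between cap_bar and tin_mouth below 0.005 m and horizontal distance between spare_standoff and pocket_c below 0.02 m and z of each of spare_standoff, standoff_1, standoff_2 in the frame of divider below 0.004 m and angle between each of spare_standoff, standoff_1, standoff_2's own z axis and vertical below 0.15 rad and horizontal distance between standoff_1 and pocket_a below 0.02 m and horizontal distance between standoff_2 and pocket_b below 0.02 m and linear speed of cap_bar below 0.01 m/s and linear speed of spare_standoff below 0.02 m/s); the robot touches nothing.
It fails at once if the crossbar is clamped or forced: more than 80 N from the fingers (contact force between the fingers and cap_bar above 80 N).
It fails at once if a bystander is moved more than 30 mm (distance of any of bit_case, step_block_1, step_block_2, pusher_block, wrench, parallel_bar from where it was at the start of the episode above 0.03 m).
It also fails if it takes over 70 s, if anything falls off the work surface, if the arm or the gripper's body presses on something with over 40 N, if the wrist force passes 120 N, or if a joint passes its speed limit or range.

## Working session

There is one attempt and no reset: what is moved stays moved. The work goes in short steps, Python scripts to look and compute and a shell command to move; the robot and the scene stay as the last step left them, time stands still between calls to the robot, and variables do not carry over. Pictures are saved under pics/ and viewed, at most 10 in all, crops included, and the job is handed in when it is done.

```bash
ls; mkdir -p pics
python3 - <<'E'
from rig import arm
import cv2, pickle
d={}
for n in("scene","top","wrist"):
    f=arm.grab_frame(n); d[n]=f
    print(n,f["fx"],f["cx"],f["cy"],f["R"].round(3).tolist(),f["t"].round(3).tolist())
pickle.dump(d,open("f0.pkl","wb"))
cv2.imwrite("pics/top0.png",cv2.resize(d["top"]["image"][:,:,::-1],(800,600)))
cv2.imwrite("pics/scene0.png",cv2.resize(d["scene"]["image"][:,:,::-1],(800,600)))
o=arm.get_obs();print(o)
E
```

```text
pics
scene 386.1140278141969 258.41707637247407 188.01655207789045 [[-0.605, 0.796, 0.009], [0.65, 0.5, -0.572], [-0.46, -0.34, -0.82]] [0.334, -0.321, 1.461]
top 417.5488858634466 259.4592538834933 191.49405091258888 [[0.0, -1.0, -0.005], [-0.981, 0.001, -0.192], [0.192, 0.005, -0.981]] [-0.003, 0.555, 1.359]
wrist 268.6569394286707 252.74647509869789 197.17118015317098 [[-0.318, -0.948, 0.001], [-0.9, 0.302, 0.314], [-0.298, 0.099, -0.949]] [0.549, -0.041, 0.38]
{'t': 0.15, 'joints': array([ 1.53258682e+00,  2.55642371e-01,  1.07313819e-01, -3.35305727e-04,
       -1.42389786e+00, -2.84642940e-01]), 'dq': array([ 0.00162118, -0.00223698,  0.00343194,  0.00129768, -0.00056599,
        0.00025969]), 'tau': array([-1.11525904e-03, -3.86940765e+01,  2.38079739e+01,  5.36664203e+00,
       -4.54956215e-03, -2.69875557e-06]), 'tcp_pos': array([0.17431946, 0.52126278, 0.23059466]), 'orientation': array([ 3.09929551e+00, -5.04777533e-01, -2.40816919e-04]), 'ft_force': array([-0.27308724, -0.31858414, -0.62250422]), 'torque': array([-0.0370363 , -0.00331585, -0.01926816]), 'grip_force': 0.0, 'grip_width': 0.08557482628757125}
```

View pics/top0.png

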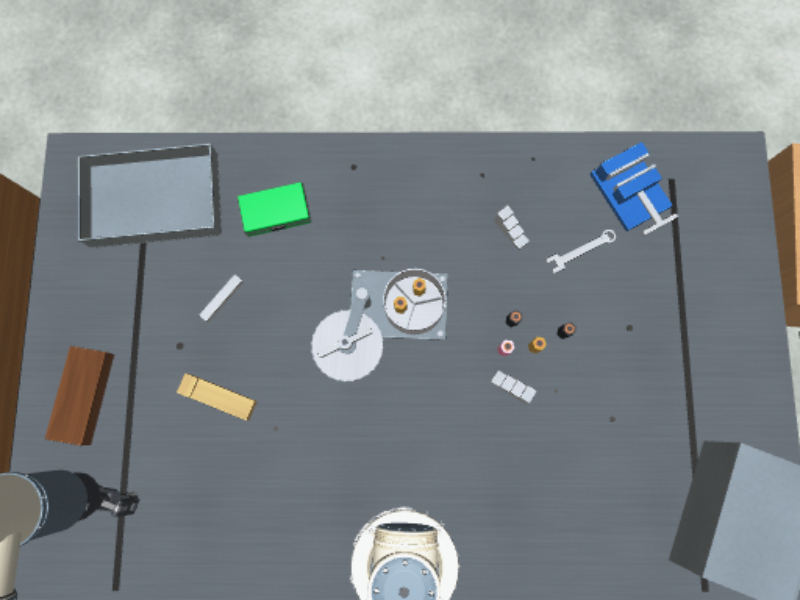

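View pics/scene0.png

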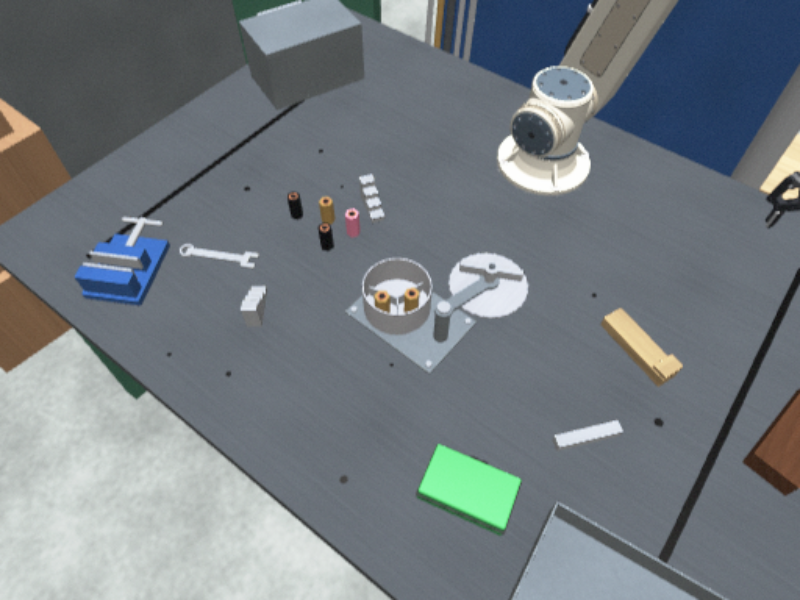

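The top view (800 px scale) shows the loose brass standoff at (539,344), with pink at (507,347) and black ones at (514,318) and (568,329). The tin is at (414,301), with standoffs at (420,287) and (401,303), so its lower-right pocket is empty. The pivot is at (362,295) and the cap at (346,345).

```bash
cat > h.py <<'E'
import numpy as np, cv2, pickle
def ray(f,u,v):
    d=f["R"].T@np.array([(u-f["cx"])/f["fx"],(v-f["cy"])/f["fy"],1.]); return -f["R"].T@f["t"],d
def plane(f,u,v,z):
    c,d=ray(f,u,v); return c+d*(z-c[2])/d[2]
def proj(f,X):
    p=f["R"]@np.asarray(X,float)+f["t"]; return np.array([f["fx"]*p[0]/p[2]+f["cx"],f["fy"]*p[1]/p[2]+f["cy"]])
def blobs(m,lo=8):
    n,l,s,c=cv2.connectedComponentsWithStats(m.astype(np.uint8)); return [(s[i,4],c[i],s[i,:4]) for i in range(1,n) if s[i,4]>=lo]
def rectify(f,x0,x1,y0,y1,z,s):  # top-down map of plane z; col=(y1-y)*s,row=(x1-x)*s
    src=np.float32([proj(f,(x,y,z)) for x,y in((x1,y1),(x1,y0),(x0,y0),(x0,y1))])
    W,H=int((y1-y0)*s),int((x1-x0)*s)
    return cv2.warpPerspective(f["image"],cv2.getPerspectiveTransform(src,np.float32([(0,0),(W,0),(W,H),(0,H)])),(W,H),flags=cv2.INTER_CUBIC)
E
python3 - <<'E'
from h import *
d=pickle.load(open("f0.pkl","rb"))
for n in("top","scene"):
    f=d[n]; hsv=cv2.cvtColor(f["image"],cv2.COLOR_RGB2HSV)
    m=(hsv[...,0]>12)&(hsv[...,0]<24)&(hsv[...,1]>170)&(hsv[...,2]>110)
    for a,c,s in blobs(m): 
        if a<400: print(n,a,c.round(1),s,plane(f,*c,.06).round(3),plane(f,*c,.07).round(3))
f=d["top"]
k=1/1.5625
for nm,u,v,z in(("tin",414,300,.078),("pivot",362,294,.105),("cap",346,344,.125),("pink",507,346,.06),("blk",514,316,.06),("blk2",569,328,.06),("barL",318,357,.14),("barR",373,331,.14),("step1",513,387,.06)):
    print(nm,plane(f,u*k,v*k,z).round(3))
i=f["image"][:,:,::-1]
cv2.imwrite("pics/a.png",np.hstack([cv2.resize(i[165:250,195:290],(400,358),interpolation=3),cv2.resize(i[190:265,305:385],(382,358),interpolation=3)]))
E
```

```text
tin [ 0.548 -0.022  0.078]
pivot [0.556 0.087 0.105]
cap [0.448 0.117 0.125]
pink [ 0.452 -0.219  0.06 ]
blk [ 0.517 -0.236  0.06 ]
blk2 [ 0.491 -0.353  0.06 ]
barL [0.42  0.171 0.14 ]
barR [0.473 0.061 0.14 ]
step1 [ 0.366 -0.229  0.06 ]
```

View pics/a.png

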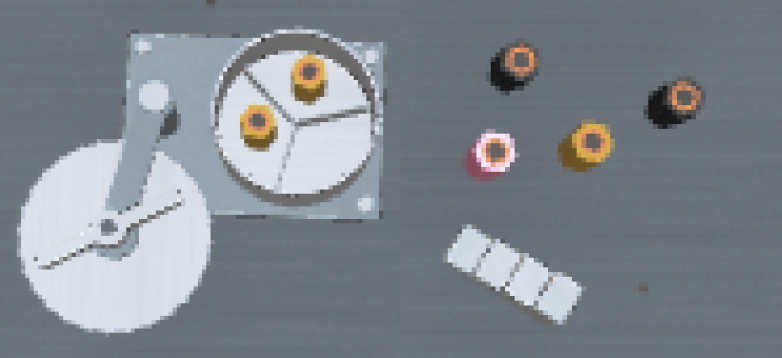

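```bash
cat >> h.py <<'E'
from scipy.spatial.transform import Rotation as Ro
def yawof(o):  # direction of the tool's x axis, deg
    x=Ro.from_rotvec(o["orientation"]).as_matrix()[:,0]; return np.degrees(np.arctan2(x[1],x[0]))
def plan(P,yaw=None):  # total shift in units (present tool axes), turn in units (about tool z)
    from rig import arm
    o=arm.get_obs(); M=Ro.from_rotvec(o["orientation"]).as_matrix()
    s=M.T@(np.array(P)-o["tcp_pos"])/.04
    print("t",round(o["t"],2),"tcp",o["tcp_pos"].round(4),"yaw",round(yawof(o),1),"j6",round(o["joints"][5],2),"shift",s.round(3),"z",M[:,2].round(3))
    if yaw is not None: print("turn rz",round(-((yaw-yawof(o)+180)%360-180)/180,3))
E
python3 - <<'E'
from h import *
d=pickle.load(open("f0.pkl","rb"));f=d["top"]
print(plane(f,345.4,219.7,.06))
P=plane(f,345.4,219.7,.06);P[2]=.231
w=d["wrist"];c=-w["R"].T@w["t"];print("cam",c)
plan(P,0)
print([plane(f,195+a/4.21,165+b/4.21,z).round(3) for a,b,z in((298,125,.038),(310,72,.07),(258,121,.07),(153,95,.108))])
E
```

```text
[ 0.45790721 -0.28892376  0.06      ]
cam [0.25056507 0.49561267 0.37285778]
t 0.15 tcp [0.1743 0.5213 0.2306] yaw -18.5 j6 -0.28 shift [1.3150e+01 1.6958e+01 1.6000e-02] z [-0.    -0.001 -1.   ]
turn rz -0.103
[array([ 0.547, -0.025,  0.038]), array([ 0.584, -0.034,  0.07 ]), array([0.544, 0.007, 0.07 ]), array([0.557, 0.088, 0.108])]
```

```bash
R='[0,0,0,0.6,0.77,0,1]'; python3 -m inch '[[0,0,0,0.6,0.77,0,1],[0,0,0,0.6,0.77,0,1],[0,0,0,0.6,0.77,0,1],[0,0,0,0.6,0.77,0,1],[0,0,0,0.6,0.77,0,1],[0,0,0,0.6,0.77,0,1],[0,0,0,0.6,0.77,0,1],[0,0,0,0.6,0.77,0,1]]' 40
python3 -m inch '[[0,0,0,0.6,0.77,0,1],[0,0,0,0.6,0.77,0,1],[0,0,0,0.6,0.77,0,1],[0,0,0,0.6,0.77,0,1],[0,0,0,0.6,0.77,0,1],[0,0,0,0.6,0.77,0,1],[0,0,0,0.6,0.77,0,1],[0,0,0,0.6,0.77,0,1]]'
```

```text
t: 0.82
tcp_pos: [0.2783, 0.225, 0.2312]
orientation: [-3.101, 0.504, -0.0]
ft_force: [1.3, 0.4, 0.0]
grip_width: 0.0852
grip_force: 0.0
t: 1.48
tcp_pos: [0.3822, -0.0696, 0.2314]
orientation: [-3.1, 0.505, -0.001]
ft_force: [1.3, 1.3, -0.1]
grip_width: 0.0851
grip_force: 0.0
```

```bash
python3 -m inch '[[0,0,0,0.6,0.77,0,1],[0,0,0,0.6,0.77,0,1],[0,0,0,0.6,0.77,0,1],[0,0,0,0.6,0.77,0,1],[0,0,0,0.3,0.77,0,1],[0,0,0,0,0,0,1]]'
python3 - <<'E'
from rig import arm
from h import *
f=arm.grab_frame("wrist"); pickle.dump(f,open("w1.pkl","wb"))
cv2.imwrite("pics/w1.png",f["image"][:,:,::-1])
print(proj(f,(.458,-.289,.06)));plan((.458,-.289,.231))
hsv=cv2.cvtColor(f["image"],cv2.COLOR_RGB2HSV)
m=(hsv[...,0]>10)&(hsv[...,0]<28)&(hsv[...,1]>140)&(hsv[...,2]>90)
for a,c,s in blobs(m,100): print(a,c,s)
E
```

```text
t: 1.98
tcp_pos: [0.4356, -0.2524, 0.2298]
orientation: [3.099, -0.512, -0.005]
ft_force: [0.2, 0.2, 0.5]
grip_width: 0.0853
grip_force: 0.0
[276.09445737 150.98686531]
t 2.03 tcp [ 0.4354 -0.2503  0.23  ] yaw -18.7 j6 1.45 shift [ 0.846  0.736 -0.027] z [-0.002  0.    -1.   ]
812 [ 34.1637931  118.30418719] [  2 107  59  25]
204 [271.05392157 146.64705882] [262 137  24  26]
710 [ 24.88169014 160.72816901] [  0 149  46  28]
```

View pics/w1.png

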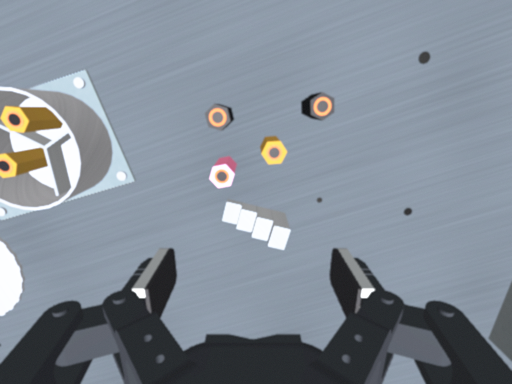

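The wrist view shows the loose brass at (274,151), with pink at (222,177), black at (218,117) and (320,106), and a step block at (257,225). The tin is on the left.

Run:
```python
from h import *
f=pickle.load(open("w1.pkl","rb"))
r=rectify(f,.418,.498,-.329,-.249,.06,5000)
h=cv2.cvtColor(r,cv2.COLOR_RGB2HSV)
m=((h[...,0]>10)&(h[...,0]<28)&(h[...,1]>140)&(h[...,2]>150)).astype(np.uint8)
n,l,s,c=cv2.connectedComponentsWithStats(m);k=1+np.argmax(s[1:,4]);m=(l==k).astype(np.uint8)
c=max(cv2.findContours(m,0,2)[0],key=cv2.contourArea);hu=cv2.convexHull(c)
M=cv2.moments(hu);u,v=M["m10"]/M["m00"],M["m01"]/M["m00"]
print("centre",.498-v/5000,-.249-u/5000,"area mm2",M["m00"]/25)
p=hu[:,0,:]-[u,v]
# width (support) per world direction; flats where width is least
for a in range(0,180,5):
    d=np.array([-np.sin(np.radians(a)),-np.cos(np.radians(a))]) # world (cos,sin)-> col=-y,row=-x
    q=p@d; print(a,round((q.max()-q.min())/5,1),end="; ")
cv2.imwrite("pics/r.png",np.hstack([r[:,:,::-1],np.dstack([m*255]*3)]))
for nm,px in(("pink",(222,177)),("blk",(218,117)),("blk2",(321,106))): print(nm,plane(f,*px,.06).round(3))
print("step",[plane(f,*q,.06).round(3) for q in((224,212),(290,235))])
```

```text
centre 0.46009943514199747 -0.2857260360390591 area mm2 596.02
0 31.8; 5 32.3; 10 32.5; 15 32.5; 20 32.2; 25 31.7; 30 30.9; 35 30.1; 40 29.0; 45 27.7; 50 27.0; 55 27.2; 60 27.5; 65 27.7; 70 27.6; 75 27.4; 80 27.2; 85 26.7; 90 26.0; 95 25.4; 100 24.6; 105 23.8; 110 24.6; 115 25.5; 120 26.5; 125 27.6; 130 28.5; 135 29.1; 140 29.7; 145 30.0; 150 30.1; 155 30.0; 160 29.7; 165 29.5; 170 30.4; 175 31.2; pink [ 0.449 -0.219  0.06 ]
blk [ 0.515 -0.239  0.06 ]
blk2 [ 0.489 -0.35   0.06 ]
step [array([ 0.406, -0.205,  0.06 ]), array([ 0.349, -0.274,  0.06 ])]
```

View pics/r.png

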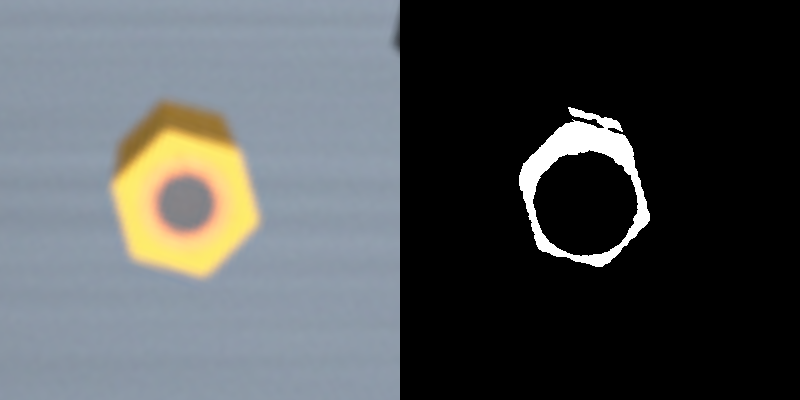

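The rectified crop gives the hex centre at about (0.4576, -0.2863). The flats' edges lie at about 14.5, 74.5 and -45.5 degrees. I'll close along -15.5 degrees, which is clear of the neighbours, so tool yaw is -105.5.

```bash
python3 -m inch '[[0,0,0,0.8,0.55,0,0.41],[0,0,0.038,0,0,0,0.41],[0,0,0.038,0,0,0,0.41],[0,0,0.038,0,0,0,0.41],[0,0,0.038,0,0,0,0.41],[0,0,0.038,0,0,0,0.41],[0,0,0.038,0,0,0,0.41],[0,0,0.038,0,0,0,0.41]]' 40
python3 -m inch '[[0,0,0.038,0,0,0.5,0.41],[0,0,0.038,0,0,0.5,0.41],[0,0,0.038,0,0,0.5,0.41],[0,0,0.038,0,0,0.5,0.41],[0,0,0.038,0,0,0.5,0.41],[0,0,0.026,0,0,0.5,0.41],[0,0,0,0,0,0,0.41],[0,0,0,0,0,0,0.41]]'
python3 - <<'E'
from h import *
plan((.4576,-.2863,.029),-105.5)
E
```

```text
t: 2.7
tcp_pos: [0.4592, -0.2778, 0.2313]
orientation: [-2.625, 1.726, 0.0]
ft_force: [0.5, -0.3, -0.8]
grip_width: 0.0602
grip_force: 0.0
t: 3.37
tcp_pos: [0.4587, -0.2781, 0.111]
orientation: [1.911, -2.492, -0.003]
ft_force: [0.3, -0.3, 1.1]
grip_width: 0.0603
grip_force: 0.0
t 3.37 tcp [ 0.4587 -0.2781  0.111 ] yaw -105.0 j6 -0.01 shift [ 0.205 -0.032  2.051] z [-0.002  0.    -1.   ]
turn rz 0.003
```

```bash
python3 -m inch '[[0,0,0.003,0.21,-0.03,0,0.41],[0,0,0,0,0,0.5,0.41],[0,0,0,0,0,0.5,0.41],[0,0,0,0,0,0.5,0.41],[0,0,0,0,0,0.55,0.41],[0,0,0,0,0,0,0.41]]'
python3 -m inch '[[0,0,0,0,0,0,-1],[0,0,0,0,0,0,-1],[0,0,0,0,0,0,-1],[0,0,0,0,0,0,-1],[0,0,0,0,0,0,-1],[0,0,0,0,0,0,-1]]' 40
```

```text
t: 3.87
tcp_pos: [0.4565, -0.2869, 0.027]
orientation: [1.895, -2.504, -0.007]
ft_force: [-0.4, -0.9, -0.7]
grip_width: 0.06
grip_force: 0.0
t: 4.37
tcp_pos: [0.4595, -0.288, 0.0315]
orientation: [-1.895, 2.504, -0.005]
ft_force: [-1.1, 0.7, 5.3]
grip_width: 0.0254
grip_force: 40.7
```

```bash
python3 -m inch '[[0,0,0,0,0,-0.4,-1],[0,0,0,0,0,-0.8,-1],[0,0,0,0,0,-0.9,-1],[0,0,0,0,0,-0.9,-1],[0,0,0,0,0,-0.8,-1],[0,0,0,-0.5,0,-0.4,-1],[0,0,0,-0.7,0,0,-1],[0,0,0,-0.7,0,0,-1]]'
python3 -m inch '[[0,0,0,-0.7,0,0,-1],[0,0,0,-0.7,0,0,-1],[0,0,0,-0.7,0,0,-1],[0,0,0,-0.4,0,0,-1],[0,0,0,0,0,0,-1],[0,0,0,0,0,0,-1]]'
python3 - <<'E'
from rig import arm
from h import *
plan((.522,-.047,.2),-137.5)
f=arm.grab_frame("wrist"); pickle.dump(f,open("w2.pkl","wb"))
cv2.imwrite("pics/w2.png",f["image"][:,:,::-1])
print(proj(f,(.548,-.023,.078)))
E
```

```text
t: 5.03
tcp_pos: [0.4794, -0.2136, 0.1991]
orientation: [-1.891, 2.505, -0.003]
ft_force: [0.8, 1.4, -3.9]
grip_width: 0.0252
grip_force: 40.2
t: 5.53
tcp_pos: [0.506, -0.1171, 0.1974]
orientation: [-1.897, 2.504, 0.0]
ft_force: [-0.8, -0.3, -2.6]
grip_width: 0.0253
grip_force: 40.1
t 5.53 tcp [ 0.506  -0.1171  0.1974] yaw -105.7 j6 -0.35 shift [-1.796  0.089 -0.064] z [-0.  0. -1.]
turn rz 0.177
[239.3902101  277.41852941]
```

View pics/w2.png

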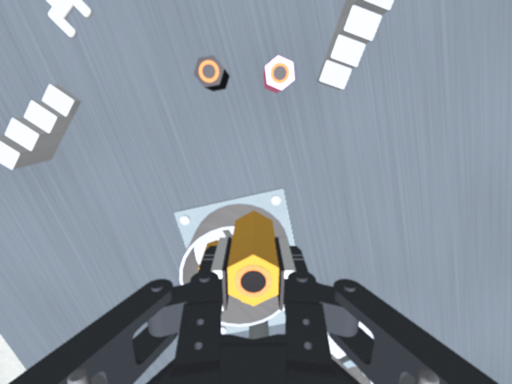

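The wrist view shows the held brass with its near end at (252,282), square in the pads. The tin rim is behind it, around (240,277). I'll continue to the pocket.

```bash
python3 -m inch '[[0,0,0,-0.6,0.03,0,-1],[0,0,0,-0.6,0.03,0,-1],[0,0,0,-0.6,0.03,0,-1],[0,0,0.036,0,0,0,-1],[0,0,0.036,0,0,0,-1],[0,0,0.036,0,0,0,-1],[0,0,0.036,0,0,0,-1],[0,0,0.034,0,0,0,-1]]'
python3 -m inch '[[0,0,0,0,0,0.4,-1],[0,0,0,0,0,0.5,-1],[0,0,0,0,0,0.3,-1],[0,0,0,0,0,0,-1]]'
python3 - <<'E'
from rig import arm
from h import *
plan((.523,-.046,.043),-137.5)
f=arm.grab_frame("top"); pickle.dump(f,open("t2.pkl","wb"))
w=arm.grab_frame("wrist")
cv2.imwrite("pics/t2.png",np.hstack([cv2.resize(f["image"][150:250,190:300,::-1],(422,384),interpolation=3),cv2.resize(w["image"][:,:,::-1][192:,100:400],(300,192))if 0 else w["image"][:,100:400,::-1]]))
E
```

```text
t: 6.25
tcp_pos: [0.5219, -0.0487, 0.1973]
orientation: [1.12, -2.935, -0.0]
ft_force: [0.1, -0.6, -2.5]
grip_width: 0.0255
grip_force: 40.1
t: 6.58
tcp_pos: [0.52, -0.0487, 0.1464]
orientation: [1.125, -2.927, -0.003]
ft_force: [-1.3, 0.4, -3.5]
grip_width: 0.0254
grip_force: 40.0
t 6.58 tcp [ 0.52   -0.0487  0.1464] yaw -137.9 j6 -1.04 shift [-0.113 -0.012  2.585] z [-0.006  0.    -1.   ]
turn rz -0.002
```

View pics/t2.png

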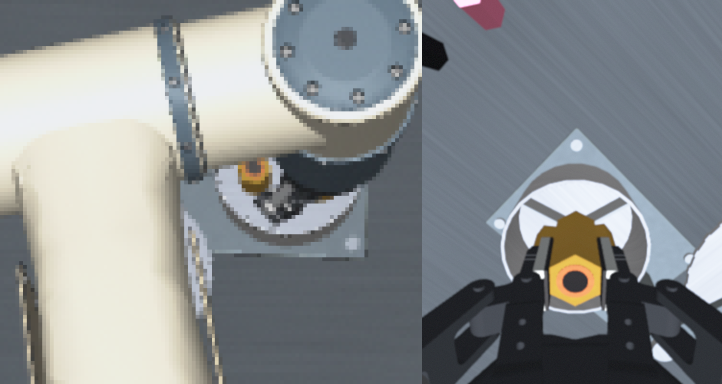

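The wrist view shows the two divider walls at (530,205) and (620,205) in a symmetric V about the standoff at (576,282). That puts it centred on the empty pocket. Lowering now.

```bash
python3 -m inch '[[0,0,-0.002,-0.1,0,0.4,-1],[0,0,0,0,0,0.6,-1],[0,0,0,0,0,0.6,-1],[0,0,0,0,0,0.5,-1],[0,0,0,0,0,0.3,-1],[0,0,0,0,0,0.05,-1],[0,0,0,0,0,0,-1]]'
python3 -m inch '[[0,0,0,0,0,0.05,-1],[0,0,0,0,0,0.05,-1],[0,0,0,0,0,0,-1]]'
```

```text
t: 7.27
tcp_pos: [0.5257, -0.0454, 0.0519]
orientation: [-1.139, 2.928, -0.001]
ft_force: [0.8, -0.0, -0.7]
grip_width: 0.0256
grip_force: 40.0
t: 7.52
tcp_pos: [0.5258, -0.0449, 0.0481]
orientation: [-1.139, 2.926, -0.0]
ft_force: [-0.3, -0.0, -2.3]
grip_width: 0.025
grip_force: 40.0
```

```bash
python3 -m inch '[[0,0,0,0,0,0.05,-1],[0,0,0,0,0,0.03,-1],[0,0,0,0,0,0,-1]]'; python3 -m inch '[[0,0,0,0,0,0.05,-1],[0,0,0,0,0,0.03,-1],[0,0,0,0,0,0,-1]]'
```

```text
t: 7.77
tcp_pos: [0.5251, -0.045, 0.044]
orientation: [1.139, -2.928, -0.0]
ft_force: [0.1, 0.5, -2.7]
grip_width: 0.0254
grip_force: 40.0
t: 8.02
tcp_pos: [0.5254, -0.045, 0.0415]
orientation: [-1.14, 2.927, -0.001]
ft_force: [-2.0, -0.1, 3.2]
grip_width: 0.0254
grip_force: 40.8
```

```bash
python3 -m inch '[[0,0,0,0,0,0.02,-1],[0,0,0,0,0,0,-0.2],[0,0,0,0,0,0,0],[0,0,0,0,0,0,0],[0,0,0,0,0,0,0]]'; python3 -m inch '[[0,0,0,0,0,-0.3,0],[0,0,0,0,0,-0.6,0],[0,0,0,0,0,-0.8,0],[0,0,0,0,0,-0.9,0],[0,0,0,0,0,-0.9,0],[0,0,0,0,0,-0.9,-1],[0,0,0,0,0,0,-1]]'
python3 - <<'E'
from rig import arm
from h import *
w=arm.grab_frame("wrist");pickle.dump(w,open("w3.pkl","wb"))
cv2.imwrite("pics/w3.png",w["image"][:,:,::-1]);o=arm.get_obs();print(o["joints"].round(2),o["tcp_pos"],yawof(o))
E
```

```text
t: 8.43
tcp_pos: [0.5253, -0.0451, 0.04]
orientation: [-1.139, 2.928, -0.0]
ft_force: [-0.4, 0.4, -1.1]
grip_width: 0.0424
grip_force: 0.0
t: 9.02
tcp_pos: [0.5289, -0.0456, 0.2243]
orientation: [-1.135, 2.915, -0.009]
ft_force: [0.8, 0.1, 1.1]
grip_width: 0.0193
grip_force: 0.0
[ 0.21  0.21  0.02  0.   -1.37 -1.04] [ 0.52753545 -0.04502983  0.2204338 ] -137.46293624231868
```

View pics/w3.png

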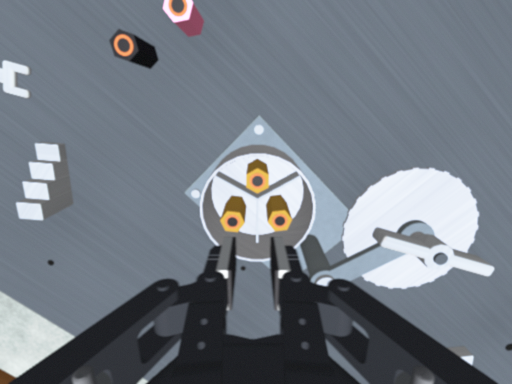

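Three brass standoffs now stand in the tin, the new one at (257,180). The post is at (322,280), the cap hub at (440,259), and the bar ends at (380,240) and (492,268).

Run:
```python
from h import *
f=pickle.load(open("w3.pkl","rb"))
for nm,u,v,z in(("pivot",322,281,.106),("hub",440,259,.144),("barA",381,240,.144),("barB",491,269,.144),("discL",343,235,.09),("discR",478,213,.09),("discT",418,169,.09),("discB",398,289,.09),("rimL",199.5,206,.078),("rimR",315.5,206,.078),("rimB",258,262,.078),("new",257,181,.07),("divc",257,195,.038)):
    print(nm,plane(f,u,v,z).round(4))
t=pickle.load(open("f0.pkl","rb"))["top"]
for X in((.448,.117,.144),):print(proj(t,X))
# disc edge in top view: bright low-sat blob
i=t["image"];h=cv2.cvtColor(i,cv2.COLOR_RGB2HSV)
m=((h[...,2]>190)&(h[...,1]<30)).astype(np.uint8)
m=cv2.morphologyEx(m,cv2.MORPH_CLOSE,np.ones((9,9)))
for a,c,s in blobs(m,800): print(a,c,s)
n,l,s,c=cv2.connectedComponentsWithStats(m)
for k in range(1,n):
    if 1000<s[k,4]<3000:
        q=max(cv2.findContours((l==k).astype(np.uint8),0,2)[0],key=cv2.contourArea); e=cv2.fitEllipse(cv2.convexHull(q)); print(e,plane(t,*e[0],.092))
```

```text
pivot [0.5552 0.0842 0.106 ]
hub [0.4504 0.1202 0.144 ]
barA [0.4753 0.064  0.144 ]
barB [0.4241 0.1646 0.144 ]
discL [0.5024 0.0674 0.09  ]
discR [0.3842 0.1556 0.09  ]
discT [0.3989 0.067  0.09  ]
discB [0.5054 0.1718 0.09  ]
rimL [ 0.5908 -0.0735  0.078 ]
rimR [0.5008 0.024  0.078 ]
rimB [0.5993 0.026  0.078 ]
new [ 0.5259 -0.0436  0.07  ]
divc [ 0.5459 -0.0249  0.038 ]
[220.76830998 219.51947807]
39618 [248.62557423  43.49740017] [  0   0 512 124]
2958 [241.47768763 207.52941176] [199 172  86  72]
2621 [258.50591377 352.77298741] [224 324  70  60]
((244.17233276367188, 207.39134216308594), (56.08885955810547, 99.1236572265625), 59.522457122802734) [0.49441215 0.04632527 0.092     ]
((258.1930847167969, 363.7269592285156), (69.31996154785156, 79.20252227783203), 178.14712524414062) [0.01291772 0.00010986 0.092     ]
```

```bash
python3 -m inch '[[0,0,0,-0.42,0.7,0,-1],[0,0,0,-0.42,0.7,0,-1],[0,0,0,-0.42,0.7,0,-1],[0,0,0,-0.42,0.7,0,-1],[0,0,0,-0.42,0.7,0,-1],[0,0,0,-0.42,0.7,0,-1],[0,0,0,-0.42,0.7,0,-1],[0,0,0,-0.42,0.7,0,-1]]'
python3 -m inch '[[0,0,-0.034,0,0,0,-1],[0,0,-0.034,0,0,0,-1],[0,0,-0.034,0,0,0,-1],[0,0,-0.034,0,0,0,-1],[0,0,-0.034,0,0,0,-1],[0,0,0,0,0,0,-1]]'
python3 - <<'E'
from h import *
plan((.478,.215,.084),-107)
E
```

```text
t: 9.73
tcp_pos: [0.4719, 0.2123, 0.2151]
orientation: [1.139, -2.926, 0.0]
ft_force: [0.5, 0.7, -0.8]
grip_width: -0.0003
grip_force: 0.0
t: 10.23
tcp_pos: [0.4725, 0.2108, 0.215]
orientation: [1.875, -2.519, -0.0]
ft_force: [-0.0, 0.1, 0.1]
grip_width: -0.0001
grip_force: 0.0
t 10.23 tcp [0.4725 0.2108 0.215 ] yaw -106.7 j6 -1.01 shift [-0.144 -0.106  3.275] z [-0.001 -0.001 -1.   ]
turn rz 0.002
```

```bash
python3 -m inch '[[0,0,0,-0.15,-0.1,0.5,-1],[0,0,0,0,0,0.7,-1],[0,0,0,0,0,0.7,-1],[0,0,0,0,0,0.7,-1],[0,0,0,0,0,0.5,-1],[0,0,0,0,0,0.18,-1],[0,0,0,0,0,0,-1],[0,0,0,0.1,0,0,-1]]'
python3 -m inch '[[0,0,0,0.1,0,0,-1],[0,0,0,0.1,0,0,-1],[0,0,0,0.05,0,0,-1],[0,0,0,0.05,0,0,-1],[0,0,0,0,0,0,-1]]'
```

```text
t: 10.9
tcp_pos: [0.4779, 0.2121, 0.0854]
orientation: [-1.87, 2.524, -0.001]
ft_force: [1.3, 0.6, 1.3]
grip_width: -0.0002
grip_force: 0.0
t: 11.32
tcp_pos: [0.4744, 0.2008, 0.0858]
orientation: [-1.869, 2.521, 0.001]
ft_force: [0.3, 2.8, 1.6]
grip_width: 0.0001
grip_force: 1.0
```

```bash
python3 -m inch '[[0,0,-0.0222,0.198,0.141,0,-1],[0,0,-0.0222,0.198,0.141,0,-1],[0,0,-0.0222,0.198,0.141,0,-1],[0,0,-0.0222,0.198,0.141,0,-1],[0,0,-0.0222,0.198,0.141,0,-1],[0,0,-0.0222,0.198,0.141,0,-1]]'
python3 - <<'E'
from h import *
plan((.478,.215,.084))
from rig import arm
f=arm.grab_frame("scene")
cv2.imwrite("pics/s3.png",cv2.resize(f["image"][130:260,190:370,::-1],(720,520),interpolation=3))
E
```

```text
t: 11.82
tcp_pos: [0.4357, 0.1587, 0.0859]
orientation: [-2.356, 2.072, -0.0]
ft_force: [1.4, 3.9, 1.4]
grip_width: -0.0004
grip_force: 2.1
t 11.82 tcp [0.4357 0.1587 0.0859] yaw -82.7 j6 -0.56 shift [-1.26  -1.229  0.054] z [ 0.003  0.003 -1.   ]
```

View pics/s3.png

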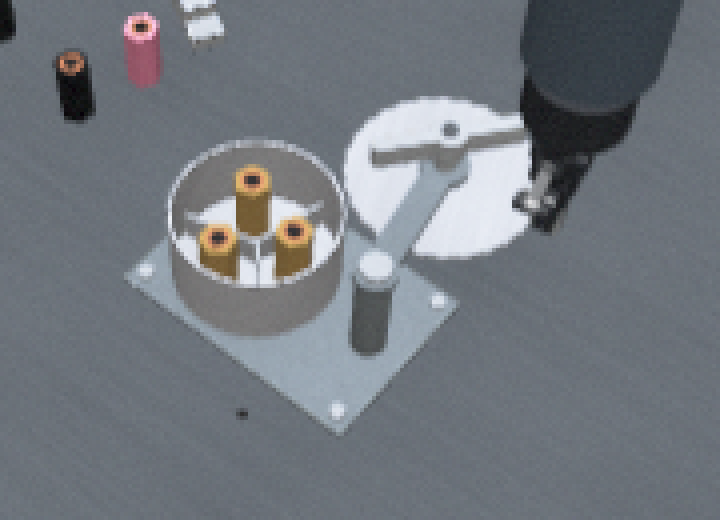

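The scene crop shows the finger at (540,200) pushing the disc edge; the arm has begun to swing and the standoffs stand undisturbed.

```bash
python3 -m inch '[[0,0,-0.0222,0.198,0.141,0,-1],[0,0,-0.0222,0.198,0.141,0,-1],[0,0,-0.0222,0.198,0.141,0,-1],[0,0,-0.0222,0.198,0.141,0,-1],[0,0,-0.0222,0.198,0.141,0,-1],[0,0,-0.0222,0.198,0.141,0,-1],[0,0,-0.0222,0.198,0.141,0,-1],[0,0,-0.0222,0.198,0.141,0,-1]]'
python3 -m inch '[[0,0,-0.0222,0.198,0.141,0,-1],[0,0,-0.0222,0.198,0.141,0,-1],[0,0,-0.0222,0.198,0.141,0,-1],[0,0,-0.0222,0.198,0.141,0,-1],[0,0,-0.0222,0.198,0.141,0,-1],[0,0,-0.0222,0.198,0.141,0,-1],[0,0,0,0,0,0,-1]]'
python3 - <<'E'
from h import *
plan((.461,-.017,.085),-5)
E
```

```text
t: 12.53
tcp_pos: [0.4161, 0.0836, 0.0855]
orientation: [-2.836, 1.347, -0.0]
ft_force: [-0.9, 5.1, 2.9]
grip_width: 0.0003
grip_force: 2.1
t: 13.12
tcp_pos: [0.4295, 0.0258, 0.0849]
orientation: [3.054, -0.732, -0.001]
ft_force: [0.7, -0.1, -0.0]
grip_width: -0.0
grip_force: 0.0
t 13.12 tcp [0.4295 0.0258 0.0849] yaw -27.0 j6 0.67 shift [ 1.188  0.597 -0.002] z [-0.001 -0.001 -1.   ]
turn rz -0.122
```

```bash
python3 -m inch '[[0,0,-0.0222,0.198,0.141,0,-1],[0,0,-0.0222,0.198,0.141,0,-1],[0,0,-0.0222,0.198,0.141,0,-1],[0,0,-0.0222,0.198,0.141,0,-1]]'
python3 - <<'E'
from h import *
from rig import arm
plan((.461,-.017,.085),-5)
t=arm.grab_frame("wrist");pickle.dump(t,open("w4.pkl","wb"))
cv2.imwrite("pics/w4.png",t["image"][:,:,::-1])
s=arm.grab_frame("scene");cv2.imwrite("pics/w4.png",np.vstack([t["image"][100:384,:,::-1],cv2.resize(s["image"][130:240,190:370,::-1],(512,313),interpolation=3)]))
E
```

```text
t: 13.45
tcp_pos: [0.4496, -0.0056, 0.0846]
orientation: [3.127, -0.301, -0.004]
ft_force: [-3.1, 2.1, 2.2]
grip_width: 0.0002
grip_force: 2.1
t 13.45 tcp [ 0.4496 -0.0056  0.0846] yaw -11.0 j6 1.04 shift [ 0.333  0.225 -0.01 ] z [-0.003 -0.    -1.   ]
turn rz -0.033
```

View pics/w4.png

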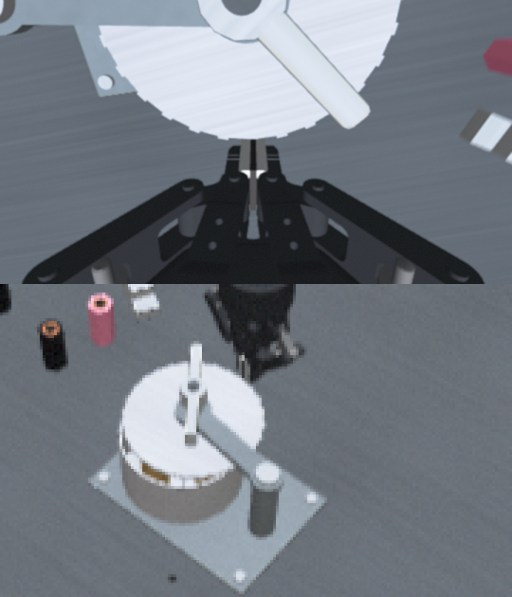

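The wrist view (top) shows the disc centred ahead of the fingers, with the hub near (240,102) and the bar end at (355,215). The cap is almost over the tin.

```bash
python3 -m inch '[[0,0,-0.0222,0.198,0.141,0,-1],[0,0,-0.011,0.1,0.07,0,-1]]'
python3 -m inch '[[0,0,0,0.05,0.0,0,-1],[0,0,0,0,0,0,-1]]'; python3 -m inch '[[0,0,0,0.05,0.0,0,-1],[0,0,0,0,0,0,-1]]'; python3 -m inch '[[0,0,0,0.05,0.0,0,-1],[0,0,0,0,0,0,-1]]'
python3 - <<'E'
from h import *
plan((.461,-.017,.085),-5)
E
```

```text
t: 13.72
tcp_pos: [0.4598, -0.0159, 0.0844]
orientation: [3.138, -0.14, -0.005]
ft_force: [-3.6, 0.9, 2.3]
grip_width: -0.0001
grip_force: 2.1
t: 13.88
tcp_pos: [0.4618, -0.0162, 0.0844]
orientation: [3.137, -0.144, -0.005]
ft_force: [-4.7, -1.0, 1.3]
grip_width: 0.0001
grip_force: 2.1
t: 14.05
tcp_pos: [0.4638, -0.0162, 0.0844]
orientation: [3.138, -0.142, -0.004]
ft_force: [-4.8, -0.9, 1.1]
grip_width: 0.0005
grip_force: 2.4
t: 14.22
tcp_pos: [0.4659, -0.0164, 0.0844]
orientation: [3.138, -0.14, -0.003]
ft_force: [-4.4, -0.8, 0.1]
grip_width: -0.0002
grip_force: 2.4
t 14.22 tcp [ 0.4659 -0.0164  0.0844] yaw -5.1 j6 1.18 shift [-0.121  0.026 -0.015] z [-0.002 -0.    -1.   ]
turn rz -0.001
```

Still moving freely at about 5 N, so I'll keep nudging until the stop.

```bash
python3 -m inch '[[0,0,0,0.05,0.0,0,-1],[0,0,0,0,0,0,-1]]'; python3 -m inch '[[0,0,0,0.05,0.0,0,-1],[0,0,0,0,0,0,-1]]'|sed -n 2,4p; python3 -m inch '[[0,0,0,0.05,0.0,0,-1],[0,0,0,0,0,0,-1]]'|sed -n 2,4p
python3 - <<'E'
from h import *
from rig import arm
f=arm.grab_frame("scene");pickle.dump(f,open("s5.pkl","wb"))
w=arm.grab_frame("wrist");pickle.dump(w,open("w5.pkl","wb"))
E
```

```text
t: 14.38
tcp_pos: [0.4665, -0.0166, 0.0842]
orientation: [3.138, -0.14, -0.008]
ft_force: [-8.8, 1.7, 4.6]
grip_width: 0.0002
grip_force: 5.1
tcp_pos: [0.4667, -0.0169, 0.0841]
orientation: [3.138, -0.141, -0.014]
ft_force: [-15.7, 2.3, 10.1]
tcp_pos: [0.4668, -0.0173, 0.0837]
orientation: [3.137, -0.141, -0.019]
ft_force: [-20.7, 3.2, 13.5]
```

```bash
python3 -m inch '[[0,0,0,-0.1,0,-0.02,-1],[0,0,0,-0.5,0,0,-1],[0,0,0,-0.5,0,-0.2,-1],[0,0,0,-0.2,0,-0.8,-1],[0,0,0,0,0,-0.8,-1],[0,0,0,0,0,-0.8,-1],[0,0,0,0,0,-0.3,-1],[0,0,0,0,0,0,-1]]'
python3 - <<'E'
from h import *
from rig import arm
f=pickle.load(open("w4.pkl","rb"))
a,b=plane(f,241,103,.144),plane(f,356,214,.144);v=b-a
print(a,b,np.linalg.norm(v),np.degrees(np.arctan2(v[1],v[0])))
plan((.5,0,.2))
w=arm.grab_frame("wrist");pickle.dump(w,open("w6.pkl","wb"))
g=cv2.cvtColor(w["image"],cv2.COLOR_RGB2GRAY)
# disc outline: bright blob
m=cv2.morphologyEx(((g>195)*255).astype(np.uint8),cv2.MORPH_OPEN,np.ones((3,3)))
for q in blobs(m,300):print(q)
r=rectify(w,.42,.64,-.13,.09,.144,2000);gr=cv2.GaussianBlur(cv2.cvtColor(r,cv2.COLOR_RGB2GRAY),(3,3),0)
L=cv2.HoughLinesP(cv2.Canny(gr,30,90),1,np.pi/360,40,minLineLength=60,maxLineGap=8)
for x1,y1,x2,y2 in L[:,0][:25]:
    X1,Y1,X2,Y2=.64-y1/2000,.09-x1/2000,.64-y2/2000,.09-x2/2000
    print(np.round([X1,Y1,X2,Y2],3),round(np.degrees(np.arctan2(Y2-Y1,X2-X1))%180,1),round(np.hypot(X2-X1,Y2-Y1),3))
E
```

```text
t: 15.48
tcp_pos: [0.4246, -0.0116, 0.2061]
orientation: [-3.136, 0.138, -0.017]
ft_force: [0.4, 0.1, 0.6]
grip_width: -0.0002
grip_force: 0.0
[ 0.53078415 -0.01811765  0.144     ] [ 0.48946301 -0.04845473  0.144     ] 0.05126182477246025 -143.71470010264267
t 15.48 tcp [ 0.4246 -0.0116  0.2061] yaw -5.0 j6 1.14 shift [ 1.852 -0.454  0.174] z [ 0.011  0.002 -1.   ]
(np.int32(1706), array([191.21746776,  21.26318875]), array([164,   0,  64,  39], dtype=int32))
(np.int32(15433), array([265.07691311,  69.54811119]), array([170,   0, 168, 142], dtype=int32))
(np.int32(807), array([112.7472119 ,  55.05700124]), array([98, 39, 31, 33], dtype=int32))
(np.int32(339), array([444.83185841, 145.5899705 ]), array([432, 133,  27,  26], dtype=int32))
(np.int32(354), array([403.40112994, 192.0480226 ]), array([392, 180,  24,  25], dtype=int32))
(np.int32(387), array([423.81653747, 203.44444444]), array([411, 191,  27,  26], dtype=int32))
(np.int32(407), array([445.4987715 , 215.57248157]), array([432, 203,  28,  26], dtype=int32))
(np.int32(423), array([468.90070922, 228.55082742]), array([455, 216,  29,  26], dtype=int32))
(np.int32(367), array([  6.58583106, 272.55313351]), array([  0, 259,  15,  28], dtype=int32))
[ 0.582  0.09   0.568 -0.068] 84.9 0.159
[0.491 0.066 0.534 0.064] 177.4 0.044
[ 0.536  0.028  0.534 -0.008] 87.6 0.037
[ 0.536 -0.025  0.504 -0.052] 40.3 0.043
[ 0.536 -0.022  0.504 -0.05 ] 40.7 0.043
[ 0.57  -0.052  0.563 -0.127] 85.0 0.075
[ 0.555  0.036  0.554 -0.008] 88.0 0.044
[ 0.534  0.037  0.532 -0.009] 86.9 0.046
[ 0.569 -0.059  0.564 -0.113] 85.2 0.054
```

```bash
python3 -m inch '[[0,0,0,0.7,0.32,0,-1],[0,0,0,0.7,0.32,0,-1],[0,0,0,0.7,0.32,0,-1],[0,0,0,0.7,0.32,0,-1],[0,0,-0.036,0,0,0,-1],[0,0,-0.036,0,0,0,-1],[0,0,-0.036,0,0,0,-1],[0,0,-0.036,0,0,0,-1]]'
python3 -m inch '[[0,0,-0.036,0,0,0,-1],[0,0,-0.036,0,0,0,-1],[0,0,-0.036,0,0,0,-1],[0,0,0,0,0,0,-1]]'
python3 - <<'E'
from h import *
from rig import arm
plan((.5328,-.0726,.118),40.5)
w=arm.grab_frame("wrist");pickle.dump(w,open("w7.pkl","wb"))
r=rectify(w,.42,.64,-.13,.09,.144,2000);gr=cv2.GaussianBlur(cv2.cvtColor(r,cv2.COLOR_RGB2GRAY),(3,3),0)
L=cv2.HoughLinesP(cv2.Canny(gr,30,90),1,np.pi/360,40,minLineLength=50,maxLineGap=8)
for x1,y1,x2,y2 in L[:,0][:25]:
    X1,Y1,X2,Y2=.64-y1/2000,.09-x1/2000,.64-y2/2000,.09-x2/2000
    print(np.round([X1,Y1,X2,Y2],3),round(np.degrees(np.arctan2(Y2-Y1,X2-X1))%180,1))
E
```

```text
t: 16.2
tcp_pos: [0.5286, -0.0731, 0.2001]
orientation: [-3.088, -0.577, 0.002]
ft_force: [-0.8, 0.4, -0.8]
grip_width: -0.0001
grip_force: 0.0
t: 16.53
tcp_pos: [0.5284, -0.0729, 0.2005]
orientation: [-2.947, -1.088, 0.001]
ft_force: [-0.4, -0.3, 1.0]
grip_width: -0.0004
grip_force: 0.0
t 16.53 tcp [ 0.5284 -0.0729  0.2005] yaw 40.5 j6 2.12 shift [0.09  0.066 2.062] z [-0.001  0.    -1.   ]
turn rz 0.0
[0.58 0.09 0.64 0.02] 130.4
[ 0.596  0.008  0.564 -0.02 ] 40.7
[ 0.598  0.011  0.564 -0.017] 40.3
[ 0.546 -0.034  0.513 -0.06 ] 39.7
[ 0.512 -0.084  0.483 -0.109] 39.2
[ 0.548 -0.033  0.516 -0.06 ] 39.6
[0.586 0.082 0.64  0.02 ] 130.8
[ 0.502 -0.092  0.46  -0.126] 39.7
[0.567 0.063 0.602 0.061] 176.8
[0.614 0.04  0.612 0.005] 87.5
[ 0.512 -0.09   0.467 -0.129] 41.0
[ 0.598  0.011  0.567 -0.014] 40.4
[ 0.514 -0.088  0.487 -0.112] 41.0
[ 0.549 -0.033  0.524 -0.054] 40.1
[ 0.544 -0.034  0.512 -0.06 ] 39.6
```

```bash
python3 -m inch '[[0,0,0,0.09,0.07,0.5,-1],[0,0,0,0,0,0.7,-1],[0,0,0,0,0,0.6,-1],[0,0,0,0,0,0.26,-1],[0,0,0,0,0,0,-1],[0,0,0,0,-0.1,0,-1],[0,0,0,0,-0.07,0,-1],[0,0,0,0,0,0,-1]]'
python3 -m inch '[[0,0,0.0333,-0.048,-0.113,0,-1],[0,0,0.0333,-0.048,-0.113,0,-1],[0,0,0.0333,-0.048,-0.113,0,-1],[0,0,0.0333,-0.048,-0.113,0,-1],[0,0,0.0333,-0.048,-0.113,0,-1]]'
```

```text
t: 17.25
tcp_pos: [0.529, -0.0673, 0.1206]
orientation: [2.948, 1.083, 0.004]
ft_force: [-0.7, 0.6, -0.6]
grip_width: -0.0006
grip_force: 0.0
t: 17.67
tcp_pos: [0.5098, -0.0528, 0.1203]
orientation: [3.129, 0.275, 0.003]
ft_force: [0.3, -1.5, -1.0]
grip_width: 0.0
grip_force: 0.9
```

```bash
python3 -m inch '[[0,0,0.0333,-0.048,-0.113,0,-1],[0,0,0.0333,-0.048,-0.113,0,-1],[0,0,0.0333,-0.048,-0.113,0,-1],[0,0,0.0333,-0.048,-0.113,0,-1],[0,0,0.0333,-0.048,-0.113,0,-1],[0,0,0.0333,-0.048,-0.113,0,-1],[0,0,0.0333,-0.048,-0.113,0,-1],[0,0,0,0,0,0,-1]]'
python3 - <<'E'
from h import *
from rig import arm
plan((.5,-.05,.118))
w=arm.grab_frame("wrist")
for z in(.142,):
  r=rectify(w,.42,.64,-.13,.09,z,2000);gr=cv2.GaussianBlur(cv2.cvtColor(r,cv2.COLOR_RGB2GRAY),(3,3),0)
  L=cv2.HoughLinesP(cv2.Canny(gr,30,90),1,np.pi/360,40,minLineLength=50,maxLineGap=8)
  for x1,y1,x2,y2 in L[:,0][:25]:
    X1,Y1,X2,Y2=.64-y1/2000,.09-x1/2000,.64-y2/2000,.09-x2/2000
    a=np.arctan2(Y2-Y1,X2-X1); print(np.round([X1,Y1,X2,Y2],3),round(np.degrees(a)%180,1),"perp",round(-(X1-.5465)*np.sin(a)+(Y1+.024)*np.cos(a),4))
E
```

```text
t: 18.33
tcp_pos: [0.5008, -0.0197, 0.1202]
orientation: [-3.021, 0.86, -0.002]
ft_force: [0.5, -0.3, 0.0]
grip_width: -0.0003
grip_force: 0.1
t 18.33 tcp [ 0.5008 -0.0197  0.1202] yaw -31.8 j6 0.74 shift [0.381 0.656 0.054] z [ 0.002  0.    -1.   ]
[0.475 0.09  0.421 0.003] 58.4 perp -0.1208
[ 0.56  -0.032  0.599 -0.05 ] 155.2 perp -0.0016
[ 0.639 -0.024  0.574 -0.13 ] 58.5 perp 0.0786
[0.572 0.089 0.64  0.014] 132.0 perp 0.0949
[ 0.478 -0.048  0.42  -0.076] 25.6 perp -0.0079
[ 0.462  0.001  0.517 -0.031] 150.0 perp -0.0208
[ 0.564 -0.022  0.606 -0.042] 154.8 perp 0.0097
[ 0.562 -0.037  0.594 -0.051] 155.2 perp -0.0051
[ 0.471  0.002  0.518 -0.03 ] 146.7 perp -0.02
[ 0.568  0.043  0.565 -0.023] 87.8 perp 0.0184
[ 0.51  -0.009  0.538 -0.022] 154.3 perp -0.0021
[ 0.548  0.017  0.547 -0.009] 87.8 perp -0.0001
[0.572 0.09  0.639 0.016] 131.9 perp 0.0952
[0.475 0.09  0.429 0.015] 58.5 perp -0.1206
[0.57  0.023 0.598 0.022] 177.0 perp 0.0486
[ 0.439 -0.025  0.47  -0.03 ] 168.9 perp -0.0212
[ 0.64  -0.023  0.616 -0.061] 58.3 perp 0.079
[ 0.512 -0.013  0.538 -0.026] 153.4 perp -0.0054
[0.468 0.076 0.478 0.036] 103.9 perp -0.0521
[ 0.502 -0.029  0.51  -0.056] 108.1 perp -0.0443
[ 0.608 -0.074  0.574 -0.129] 58.5 perp 0.0783
```

The bar has turned 65 degrees clockwise as intended. Continuing.

```bash
python3 -m inch '[[0,0,0.0333,-0.048,-0.113,0.03,-1],[0,0,0.0333,-0.048,-0.113,0.03,-1],[0,0,0.0333,-0.048,-0.113,0,-1],[0,0,0.0333,-0.048,-0.113,0,-1],[0,0,0.0333,-0.048,-0.113,0,-1],[0,0,0.0333,-0.048,-0.113,0,-1],[0,0,0.0333,-0.048,-0.113,0,-1],[0,0,0.0333,-0.048,-0.113,0,-1]]' | sed -n 1,4p
python3 -m inch '[[0,0,0.0333,-0.048,-0.113,0,-1],[0,0,0.0333,-0.048,-0.113,0,-1],[0,0,0.0333,-0.048,-0.113,0,-1],[0,0,0.0333,-0.048,-0.113,0,-1],[0,0,0.0333,-0.048,-0.113,0,-1],[0,0,0.0333,-0.048,-0.113,0,-1],[0,0,0.0333,-0.048,-0.113,0,-1]]'| sed -n 1,4p
python3 - <<'E'
from h import *
plan((.546,-.024,.118))
E
```

```text
t: 19.05
tcp_pos: [0.5188, 0.0131, 0.1169]
orientation: [2.413, -2.011, -0.002]
ft_force: [-1.7, -0.2, -0.6]
t: 19.63
tcp_pos: [0.5516, 0.0224, 0.1169]
orientation: [-1.533, 2.742, 0.002]
ft_force: [-1.6, 1.5, -0.8]
t 19.63 tcp [0.5516 0.0224 0.1169] yaw -121.6 j6 -0.87 shift [ 1.063 -0.488 -0.029] z [-0.001  0.001 -1.   ]
```

```bash
for i in 1; do python3 -m inch '[[0,0,0.0333,-0.048,-0.113,0,-1],[0,0,0.0333,-0.048,-0.113,0,-1]]'| sed -n 2,4p; done
python3 -m inch '[[0,0,0.0333,-0.048,-0.113,0,-1],[0,0,0.0333,-0.048,-0.113,0,-1]]'| sed -n 2,4p
python3 -m inch '[[0,0,0.0333,-0.048,-0.113,0,-1],[0,0,0.0333,-0.048,-0.113,0,-1]]'| sed -n 2,4p
```

```text
tcp_pos: [0.5614, 0.0205, 0.1169]
orientation: [-1.238, 2.887, 0.002]
ft_force: [-2.0, 2.3, -1.6]
tcp_pos: [0.5704, 0.0166, 0.1169]
orientation: [-0.93, 3.001, 0.002]
ft_force: [-0.6, 1.8, -0.7]
tcp_pos: [0.577, 0.0129, 0.1164]
orientation: [0.611, -3.08, -0.009]
ft_force: [-13.5, 21.6, 9.4]
```

Hard stop at 3.3 rad, inside the 3 to 4.4 range and past where a jam could occur. One small firm push, then back off.

```bash
python3 -m inch '[[0,0,0.01,-0.014,-0.034,0,-1],[0,0,0,0,0,0,-1]]'| sed -n 2,4p
python3 -m inch '[[0,0,-0.01,0.03,0.2,0,-1],[0,0,0,0,0.4,0,-1],[0,0,0,0,0.2,-0.4,-1],[0,0,0,0,0,-0.8,-1],[0,0,0,0,0,-0.8,-1],[0,0,0,0,0,-0.8,-1],[0,0,0,0,0,-0.3,-1],[0,0,0,0,0,0,-1]]'
python3 - <<'E'
from h import *
from rig import arm
plan((.546,-.024,.118))
w=arm.grab_frame("wrist");pickle.dump(w,open("w8.pkl","wb"))
for z in(.135,):
  r=rectify(w,.42,.64,-.13,.09,z,2000);gr=cv2.GaussianBlur(cv2.cvtColor(r,cv2.COLOR_RGB2GRAY),(3,3),0)
  L=cv2.HoughLinesP(cv2.Canny(gr,30,90),1,np.pi/360,40,minLineLength=50,maxLineGap=8)
  for x1,y1,x2,y2 in L[:,0]:
    X1,Y1,X2,Y2=.64-y1/2000,.09-x1/2000,.64-y2/2000,.09-x2/2000
    a=np.arctan2(Y2-Y1,X2-X1); p=-(X1-.5465)*np.sin(a)+(Y1+.024)*np.cos(a)
    if abs(p)<.025: print(np.round([X1,Y1,X2,Y2],3),round(np.degrees(a)%180,1),"perp",round(p,4))
E
```

```text
tcp_pos: [0.5771, 0.0136, 0.1165]
orientation: [0.568, -3.087, -0.013]
ft_force: [-9.8, 14.5, 4.9]
t: 20.97
tcp_pos: [0.5684, 0.0386, 0.246]
orientation: [-0.618, 3.071, -0.001]
ft_force: [0.1, 0.6, -0.6]
grip_width: -0.0
grip_force: 0.0
t 20.97 tcp [0.5684 0.0386 0.246 ] yaw -157.2 j6 -1.52 shift [ 1.152 -1.219  3.192] z [ 0.009  0.002 -1.   ]
[ 0.583  0.005  0.555 -0.009] 26.6 perp -0.0101
[ 0.598  0.009  0.56  -0.009] 26.3 perp -0.0075
[ 0.536 -0.021  0.498 -0.041] 27.1 perp -0.0077
[ 0.537 -0.017  0.499 -0.037] 26.9 perp -0.0105
[0.535 0.05  0.534 0.003] 88.2 perp -0.0138
[0.537 0.052 0.536 0.004] 88.2 perp -0.0119
[ 0.532 -0.023  0.504 -0.037] 26.6 perp -0.0076
[0.558 0.043 0.556 0.005] 87.0 perp 0.0075
[ 0.59   0.009  0.554 -0.008] 25.6 perp -0.0112
[ 0.556  0.023  0.555 -0.004] 86.9 perp 0.0074
[ 0.597  0.009  0.558 -0.01 ] 26.3 perp -0.0077
```

```bash
python3 -m inch '[[0,0,0,0,0,0,-1],[0,0,0,0,0,0,-1]]'|sed -n 1,2p; python3 -c "
from rig import arm
print(arm.job_done())"
```

```text
t: 21.18
tcp_pos: [0.5657, 0.0385, 0.2397]
the job is handed in; nothing more can be done
None
```

I handed the job in at 21 s: the spare standoff stands in the pocket that was empty, the arm was swung to its stop, and the cap was screwed down 3.4 rad to a hard stop (about 25 N on the bar); I inferred "home" from that angle and the stop, without measuring the final bar height, and no verdict came back.

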